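Load the X-ray analyser and close it up

TASK

Get the X-ray analyser ready to measure: set the steel sample cup down in the holder inside its open chamber (do not drop it), push the sprung cover down by its front part, without slamming or forcing it, pressing on its seal until the catch snaps and it stays fully shut by itself, then slide the black lock fully home over the cover's tongue. Leave the other things on the bench where they stand.

Things in the scene. Friction and masses are not known exactly. Their poses are not given: they have to be found in the camera images.
- analyser: Grey-white analyser fixed on the bench, deck 110 mm high, y -150 to 150, x -145 to 225 (rear head 150 high from x 115). Origin on the bench; x from its front (lock side, towards the robot) to its rear, y left, z up. Open well x -70 to 60, y -85 to 85, 92 deep, holder on its floor. All offsets here are in mm in this frame.
- holder_seat (a point): Centre of the holder's inner floor, where the cup's underside rests: (-5, 0, 28) of the analyser, same axes. The holder is a fixed aluminium cup, 36 deep inside, about 5 wider than the sample cup, flared at its rim (69 across, 64 above the bench).
- cup_center (a point): Loose steel sample cup with a grey pressed sample in it, standing on the bench: open, tapered, 75 high, 46 across at the foot, 58 at the rim, wall 2.5, about 0.16 kg. Point on its axis, half-way up (37.5 above its underside); z is its axis. In the holder it stands 39 above the holder's rim and clears the shut cover by 10.
- cover (a joint): Opening of the cover, rad: 0 shut and caught, 1.55 to 1.75 at the start (standing up at the far side of the well), stop at 1.85. Hinge springs push it back open with about 3 N at its front edge. Below about 0.1 a spring catch and rubber seal resist more and more; pressed a little past 0 (16 to 20 N near the front edge; hard stop at -0.026) it snaps, and rises back to 0.
- cover_hinge (a point): Middle of the cover's hinge axis (along the analyser's y) at (75, 0, 118) of the analyser. Axes as the analyser's.
- cover_edge (a point): Middle of the cover's front edge, on its outer face. The cover is a slab 165 long, 210 wide, 17 thick; the edge is 160 from the hinge axis, the outer face 14 outside the axis (above it when shut, to the far side when open). From this edge a steel tongue sticks out 18 (y 0 to 50). Own axes: z out of the outer face, -x from hinge to edge.
- lock (a joint): Travel of the sliding lock, m: 0 open, 0.050 locked (end stop). It slides along the analyser's +y, starts near 0, takes about 3 N. Its nose runs over the top of the cover's tongue: it strikes the tongue if the cover is not fully shut, and slid across too early it keeps the cover from shutting.
- lock_center (a point): Centre of the lock, at (-117, -45 + travel, 124) of the analyser, same axes: a black block 24 (x) by 60 (y), from the deck to 28 above it, with a flat nose to the rear. Its end faces are 30 to either side in y.
- pan: Bystander: low wide steel pan, 84 across, 32 high. Origin at its underside.
- beaker: Bystander: tall straight steel beaker, 52 across, 103 high. Origin at its underside.
- washbottle: Bystander: white bottle, 64 across, 165 high. Origin at its underside.
- jar: Bystander: amber jar with a white cap, 60 across, 75 high. Origin at its underside.
- die: Bystander: steel pressing die, 72 across, 85 high. Origin at its underside.
- brush: Bystander: wooden-handled brush, 170 long, lying on the bench. Origin at its middle, at its underside.
- spatula: Bystander: steel spoon, 170 long, lying on the bench. Origin at its middle, at its underside.
There are look-alikes about, which are no part of the job. What is shaped like the part that bears cup_center but purple is not meant.

How it is judged (in metres and radians):
On the way, in this order (a step that is already met when the one before it is completed fails the run):
1. the sample cup stands in the holder, let go (horizontal distance between cup_center and holder_seat below 0.006 m and z of cup_center in the frame of holder_seat below 0.041 m and angle between cup_center's own z axis and vertical below 0.1 rad and contact force between the fingers and cup below 0.1 N), for 0.2 s.
2. the cover is fully shut and holds by its catch, untouched (value of joint cover below 0.015 rad and contact force between each of the fingers, the arm and cover below 0.1 N), for 0.2 s.
3. the lock is fully home (value of joint lock above 0.046 m), for 0.2 s.
At the end, for the whole second after the job is handed in: The sample cup stands upright (within 0.1 rad) on the holder's floor, within 6 mm of its axis and 3.5 mm of its depth; the cover is shut (under 0.015 rad); the lock is at least 46 of its 50 mm across (horizontal distance between cup_center and holder_seat below 0.006 m and z of cup_center in the frame of holder_seat below 0.041 m and angle between cup_center's own z axis and vertical below 0.1 rad and value of joint cover below 0.015 rad and value of joint lock above 0.046 m); the robot touches nothing.
It fails at once if the sample cup falls: it moves faster than 0.5 m/s while the gripper does not hold it (linear speed of cup above 0.5 m/s and contact force between the fingers and cup below 0.1 N).
It fails at once if the cover is slammed: it closes faster than 2.5 rad/s while still more than 0.12 rad open (velocity of joint cover below -2.5 rad/s and value of joint cover above 0.12 rad).
It fails at once if the cover is forced: pressed with more than 45 N (contact force between any of the fingers, the arm and cover above 45 N).
It fails at once if a bystander is moved by more than 30 mm (distance of any of pan, beaker, washbottle, jar, die, brush, spatula from where it was at the start of the episode above 0.03 m).
It also fails if it takes over 72 s, if anything falls off the work surface, if the arm or the gripper's body presses on something with over 40 N, if the wrist force passes 120 N, or if a joint passes its speed limit or range.

ROBOT

A 6-joint arm with a two-finger parallel gripper is mounted at the origin on the work surface. World frame = base frame: x ahead of the robot, y to its left, z up, the work surface at z = 0. Lengths are in mm, angles in rad, forces in N, time in s.
With the tool pointing down it reaches from about 425 to 925 mm from the base axis. Payload 12.5 kg.
Tool frame: the origin (TCP) lies midway between the tips of the shut fingers; the grasp point (between the pads) lies robot.tcp_to_grasp behind it (robot.tcp_to_grasp is the distance from the TCP to the grasp point, in mm); x points along the fingers, y is the direction in which the jaws open and shut, and the axes are right-handed (so a half turn about x gives the same grasp; the last joint's range is limited). The gripper opens to 85 mm and grips with 20 to 120 N. Pads are 22 mm wide; open, the fingers measure 114 mm over their backs; the gripper's body (76 mm by 85 mm) begins 54 mm behind the grasp point. The pads swing forward as they close: fully open they stand 13 mm farther back than shut.
Start: joints at [0.994, 0.491, 1.559, -0, 1.092, -0.106], TCP at [283.486, 557.028, 231.327] pointing down, gripper open.
Joint ranges: [-3.1, 3.1], [-0.84, 2.19], [0.05, 2.79], [-1.13, 4.28], [0.06, 2.93], [-2.69, 2.69]. Speed limits (rad/s): [2.22, 2.22, 2.79, 3.14, 3.14, 3.14].

INTERFACE

Orientations are given as a 3x3 rotation matrix whose columns are the frame's x, y, z axes.
In Python, from cell import robot gives the robot as it stands.
- The arm moves only by the tool move_arm, never from a script. Its argument "steps" is a list of rows, each a list of 7 numbers: the shift along the tool's x, y, z in mm, then the turn, a rotation vector about the tool's x, y, z in degrees, then the closure, from 0 (fully open) to 1 (shut). A call has 1 to 12 rows; each row is the pose to reach, as a shift and turn from the pose commanded when the call began, along the tool's axes at that moment; what a row does not reach only later rows make up. A row lasts 1/12 s, in which the tool goes at most 41.7 mm and 7.16 degrees, less where a joint would pass 70% of its speed; a pose out of reach is approached as far as the arm can. A call with a gripper value outside its range is refused whole. The fingers move at their own pace and stop on an object; "newtons" is the grip in N (left out, the last holds). Time passes only in rows, so rows that repeat a pose let the fingers close. It gives the time, the measured TCP pose, the force and the opening at its end, in the units of the state.
- robot.get_state(): the state, without advancing time (a new reading comes with each control period).
- robot.snapshot(name): name is "scene" or "top" or "wrist"; returns a dict with "image" (384x512x3 uint8, red, green, blue), "depth" (384x512 float32, mm along the optical axis (not along the pixel's ray), 0 where there is no reading), "mtx" (3x3 intrinsics, pixels), "rvec" (rotation vector, rad) and "tvec" (3), from world to camera coordinates, as OpenCV has them; the wrist camera has in their place "hand_eye" (4x4, takes a point from camera to tool coordinates, whose origin is the TCP and whose axes are the tool frame's). Camera axes: x right, y down, z forward; pixel columns grow to the right and rows downward; lengths in mm; the calibration is good to about 2 mm. A picture is of the moment at which its call begins: read the wrist's pose just before it.
- robot.finish_job(): hands the job in, once; it reports no verdict.
Trained networks look in the newest picture that a camera, given by its name, has taken for a name from the list of things; names that differ only in an ending like _2 or _b are one class to them, and where a whole thing is asked for, a point or a joint stands for the part that bears it (a point fixed in the world has none). Each returns a list of dicts, best first, with "p" (0 to 1); they miss things now and then, are a little off and sometimes report something else, mostly with a low value. They report only what shows in the picture. A call takes as long as a camera call. They do not tell look-alikes from the thing itself.
- robot.regions_of(name, camera): "region" (384x512 bool, what is visible of it) and "extent" ([centre column, centre row, width, height] in pixels, round what is visible of it).
- robot.tip_of(name, camera): "centre" ([column, row] in pixels: a listed point, or the origin of a listed thing).
The state is a dict: "time_s": time; "joint_pos": joint angles; "qvel": joint speeds; "joint_torque": joint torques, N m; "eef_pos": TCP position; "tool_rot": TCP orientation; "force": force on the tool from outside, world axes, zero at the start; "wrist_torque": the same for the moment, N m; "width": finger opening in mm.
Only numpy, scipy, OpenCV 4.12 (cv2) and the standard library are available. Lean on these libraries where they do the work, as an engineer would, in place of code of your own. Each camera call takes 0.05 s, during which the arm holds its last target.

## Working session

There is one attempt and no reset: what is moved stays moved. The work goes in short steps, Python scripts to look and compute and a tool call to move; the robot and the scene stay as the last step left them, time stands still between calls to the robot, and variables do not carry over. Pictures are saved under pics/ and viewed, and the job is handed in when it is done.

Besides the shell and the picture viewer there is one more tool, called after "Emit:" as name(argument=value, ...) on one line, values as JSON. move_arm: Moves the arm, as the interface text tells. Its arguments: {"type":"object","properties":{"steps":{"type":"array","items":{"type":"array","items":{"type":"number"}}},"newtons":{"type":"number"}},"required":["steps"]}

```bash
mkdir -p pics; ls; python3 - <<'E'
from cell import robot
import cv2,numpy as np
s=robot.get_state(); print(s); print(robot.tcp_to_grasp)
for n in ["scene","top","wrist"]:
    d=robot.snapshot(n); np.savez(f"pics/{n}0.npz",**d); cv2.imwrite(f"pics/{n}0.png",d["image"][:,:,::-1])
    print(n,d["mtx"].tolist(),{k:np.array(d[k]).tolist() for k in d if k in("rvec","tvec","hand_eye")})
    for q in ["cup_center","analyser","holder_seat","cover","cover_hinge","cover_edge","lock_center","pan","beaker","washbottle","jar","die","brush","spatula"]:
        try: print(q,"tip",[(np.round(r["centre"]).tolist(),round(r["p"],2)) for r in robot.tip_of(q,n)] if q!="cover" else "", "reg",[(np.round(r["extent"]).tolist(),round(r["p"],2)) for r in robot.regions_of(q,n)])
        except Exception as e: print(q,e)
E
```

```text
pics
{'time_s': 0.0, 'joint_pos': array([ 9.94364650e-01,  4.91572295e-01,  1.55944479e+00, -1.52933219e-05,
        1.09171491e+00, -1.05648106e-01]), 'qvel': array([-0.00076708, -0.00182065,  0.00089943, -0.00116149, -0.00051107,
       -0.00042194]), 'joint_torque': array([-1.76865873e-03, -6.18445158e+01, -2.61580878e+01, -2.27102005e-04,
        4.14018999e-03, -1.19026081e-04]), 'eef_pos': array([283.37569003, 556.81190031, 230.72143412]), 'tool_rot': array([[-6.09603577e-04,  4.53578118e-01,  8.91216314e-01],
       [-9.62636145e-04,  8.91215801e-01, -4.53578515e-01],
       [-9.99999351e-01, -1.13442012e-03, -1.06657649e-04]]), 'force': array([-0.14966045,  0.43396432,  0.19545036]), 'wrist_torque': array([ 0.01081085, -0.04992899,  0.0277507 ]), 'width': 85.40704435965085}
18.700000000000003
scene [[391.7329946832642, 0.0, 255.30126621974742], [0.0, 391.7329946832642, 187.15244738960442], [0.0, 0.0, 1.0]] {'rvec': [0.7615880160396948, 2.612526025164851, -1.093366516700151], 'tvec': [377.3420288143565, -109.8362341690383, 1420.061360456484]}
cup_center tip [([150.0, 152.0], 0
[... 3621 characters left out ...]
323946842, -66.87339031090521], [0.0, 0.0, 0.0, 1.0]]}
cup_center tip [] reg []
analyser tip [] reg [([86.0, 360.0, 61.0, 48.0], 0.92)]
holder_seat tip [] reg [([85.0, 360.0, 64.0, 49.0], 0.95), ([223.0, 302.0, 32.0, 14.0], 0.57)]
cover tip  reg []
cover_hinge tip [] reg [([82.0, 360.0, 61.0, 48.0], 0.91)]
cover_edge tip [] reg []
lock_center tip [] reg []
pan tip [] reg []
beaker tip [] reg []
washbottle tip [] reg []
jar tip [([221.0, 311.0], 0.86)] reg [([223.0, 303.0, 32.0, 14.0], 0.72)]
die tip [([185.0, 262.0], 0.98)] reg [([183.0, 280.0, 54.0, 66.0], 0.6)]
brush tip [] reg []
spatula tip [([57.0, 262.0], 0.58)] reg [([51.0, 243.0, 20.0, 67.0], 0.85), ([85.0, 360.0, 57.0, 48.0], 0.35)]
```

```bash
python3 - <<'E'
import cv2
for n,(a,b,c,d) in {"scene":(100,390,120,380),"top":(110,410,90,270)}.items():
    i=cv2.imread(f"pics/{n}0.png")[c:d,a:b]
    cv2.imwrite(f"pics/{n}0z.png",cv2.resize(i,None,fx=2.3 if n=="scene" else 2.6,fy=2.3 if n=="scene" else 2.6,interpolation=cv2.INTER_CUBIC))
E
```

```text
(no output)
```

View pics/scene0z.png

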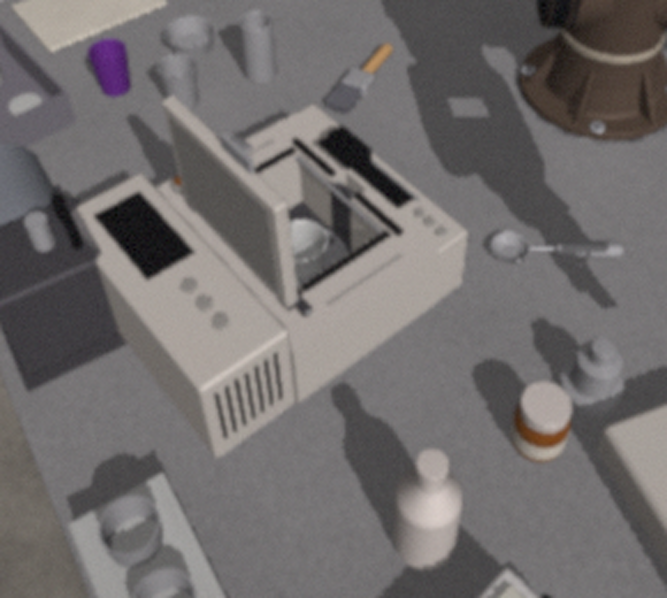

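View pics/top0z.png

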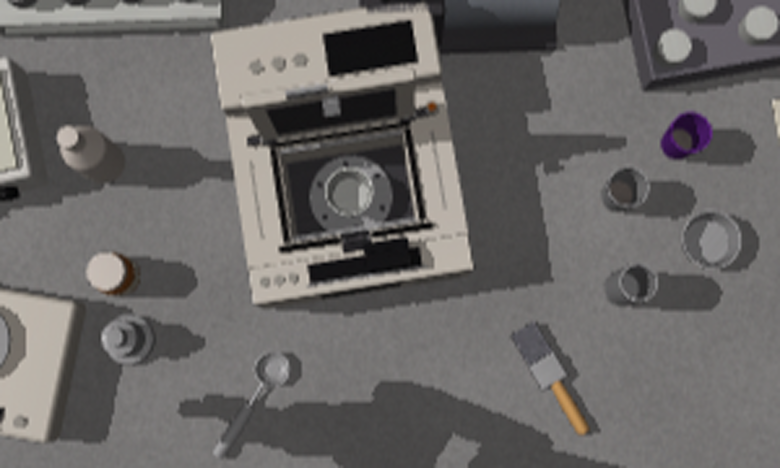

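View pics/wrist0.png

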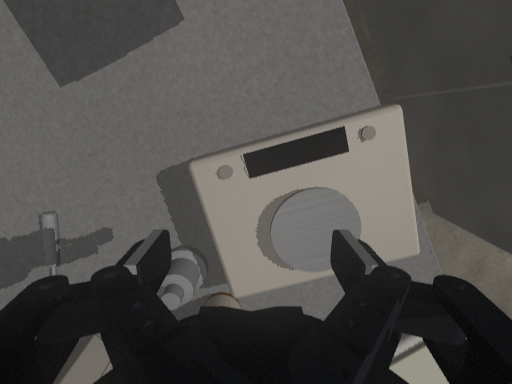

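```bash
cat > h.py <<'E'
import numpy as np,cv2
def load(n): return dict(np.load(f"pics/{n}.npz"))
def ext(d):
    R=cv2.Rodrigues(np.array(d["rvec"],float))[0]; return R,np.array(d["tvec"],float)
def cloud(d,T=None):
    """world points HxWx3; T=4x4 cam->world for wrist"""
    K=d["mtx"]; z=d["depth"].astype(float); h,w=z.shape
    u,v=np.meshgrid(np.arange(w),np.arange(h))
    p=np.stack([(u-K[0,2])/K[0,0]*z,(v-K[1,2])/K[1,1]*z,z],-1)
    if T is None:
        R,t=ext(d); q=(p-t)@R
    else: q=p@T[:3,:3].T+T[:3,3]
    q[z<=0]=np.nan; return q
def camT(d,s=None):
    if s is None:
        R,t=ext(d); T=np.eye(4); T[:3,:3]=R.T; T[:3,3]=-R.T@t; return T
    T=np.eye(4); T[:3,:3]=s["tool_rot"]; T[:3,3]=s["eef_pos"]; return T@d["hand_eye"]
def ray(d,T,px):
    K=d["mtx"]; r=T[:3,:3]@np.array([(px[0]-K[0,2])/K[0,0],(px[1]-K[1,2])/K[1,1],1.]); return T[:3,3],r/np.linalg.norm(r)
def tri(rays):
    A=np.zeros((3,3));b=np.zeros(3)
    for o,r in rays:
        P=np.eye(3)-np.outer(r,r); A+=P;b+=P@o
    x=np.linalg.solve(A,b); return x,[float(np.linalg.norm((np.eye(3)-np.outer(r,r))@(x-o))) for o,r in rays]
def onz(o,r,z): return o+r*(z-o[2])/r[2]
def proj(d,T,p):
    C=np.linalg.inv(T); q=C[:3,:3]@np.asarray(p,float)+C[:3,3]; u=d["mtx"]@q; return u[:2]/u[2]
E
python3 - <<'E'
from h import *
t=load("top0"); s=load("scene0"); Tt=camT(t);Ts=camT(s)
prs={"cup":((348,163),(177,152)),"purple":((372,143),(148,151)),"beaker":((348,203),(214,152)),"pan":((382,182),(186,138)),"die":((159,220),(356,289)),"jar":((153,196),(334,310)),"hinge":((240,138),(201,228)),"edge":((236,122),(191,186)),"lock":((258,189),(254,186))}
for k,(a,b) in prs.items():
    x,e=tri([ray(t,Tt,a),ray(s,Ts,b)]); print(k,x.round(),np.round(e,1))
q=cloud(t); z=q[...,2]
m=(z>98)&(z<170)
for name,lo,hi in [("deck",104,116),("head",144,158)]:
    mm=(z>lo)&(z<hi); n,l,st,c=cv2.connectedComponentsWithStats(mm.astype(np.uint8))
    for j in range(1,n):
        if st[j,4]>150:
            p=q[l==j]; r=cv2.minAreaRect(p[:,:2].astype(np.float32)); print(name,st[j].tolist(),np.round(p[:,2].mean(),1),[np.round(v,1) for v in r])
# bench
print("bench z",np.nanmedian(z[240:260,260:300]))
# cup cluster heights
w=q[150:180,335:365]; mm=w[...,2]>60; print(np.round(w[mm].mean(0),1),np.nanmax(w[...,2]))
E
```

```text
cup [ 566. -311.   60.] [2.3 2.3]
purple [ 642. -409.   31.] [0. 0.]
beaker [ 425. -317.   -7.] [1.8 1.8]
pan [ 491. -439.    9.] [7.8 7.8]
die [381. 396.  -0.] [0.7 0.7]
jar [473. 416.  10.] [2.3 2.3]
hinge [662.  76. 108.] [3.7 3.7]
edge [671.  78. 272.] [3. 3.]
lock [469.  21. 120.] [4.5 4.5]
deck [281, 89, 44, 8, 173] 110.1 [array([ 817.9, -150.7]), array([154.3,  20.5]), np.float64(89.7)]
deck [197, 121, 95, 87, 3292] 110.2 [array([565. ,  67.2]), array([262.4, 300.4]), np.float64(7.6)]
head [191, 61, 90, 72, 3041] 150.3 [array([804. ,  83.1]), array([220.8, 330. ]), np.float64(7.4)]
bench z 0.0037053817360670595
[ 567.3 -320.    72.1] 81.00853878214544
```

```bash
cat >> h.py <<'E'
from scipy.spatial.transform import Rotation as Ro
def yawR(deg):
    a=np.radians(deg); c,s=np.cos(a),np.sin(a)
    return np.array([[0,-s,c],[0,c,s],[-1,0,0]],float)
def plan(s,pos,R):
    R0=np.array(s["tool_rot"]); d=R0.T@(np.array(pos,float)-s["eef_pos"])
    r=Ro.from_matrix(R0.T@R).as_rotvec(degrees=True)
    return np.round(d,1),np.round(r,2),"rows",np.linalg.norm(d)/41.7,np.linalg.norm(r)/7.16
E
python3 - <<'E'
from h import *
from cell import robot
s=robot.get_state()
print(*plan(s,[490,58,330],yawR(7.5)))
E
```

```text
[ -98.7 -351.1  410.4] [-3.447e+01  0.000e+00 -1.000e-02] rows 13.166290615220369 4.814893899659724
```

Emit:
move_arm(steps=[[-20,-32,37,-6,0,0,0],[-40,-64,74,-12,0,0,0],[-60,-96,111,-18,0,0,0],[-80,-128,148,-24,0,0,0],[-98,-158,185,-30,0,0,0],[-98,-190,222,-34.5,0,0,0],[-98,-220,257,-34.5,0,0,0],[-98,-250,292,-34.5,0,0,0],[-98,-280,327,-34.5,0,0,0],[-98,-310,362,-34.5,0,0,0],[-98,-340,397,-34.5,0,0,0],[-98,-351,410,-34.5,0,0,0]])

```text
time_s: 5.2
eef_pos: [468.4, 108.1, 329.0]
tool_rot: [[0.001, -0.131, 0.991], [0.0, 0.991, 0.131], [-1.0, 0.0, 0.001]]
force: [1.6, 0.8, 0.6]
width: 85.2
```

```bash
cat > look.py <<'E'
import sys
from h import *
from cell import robot
def look(tag):
    s=robot.get_state(); d=robot.snapshot("wrist")
    np.savez(f"pics/{tag}.npz",**d,eef_pos=s["eef_pos"],tool_rot=s["tool_rot"]); cv2.imwrite(f"pics/{tag}.png",d["image"][:,:,::-1])
    print(s["time_s"],s["eef_pos"].round(1),s["force"].round(1),s["width"].round(1)); return s,d
E
python3 - <<'E'
from look import *
s,d=look("w1"); T=camT(d,s)
for q in ["holder_seat","cover_hinge","cover_edge","lock_center","analyser"]:
    print(q,[(np.round(r["centre"]).tolist(),round(r["p"],2)) for r in robot.tip_of(q,"wrist")])
E
```

```text
Traceback (most recent call last):
  File "look.py", line 7, in look
    print(s["time_s"],s["eef_pos"].round(1),s["force"].round(1),s["width"].round(1)); return s,d
                                                                ^^^^^^^^^^^^^^^^
AttributeError: 'float' object has no attribute 'round'
```

View pics/w1.png

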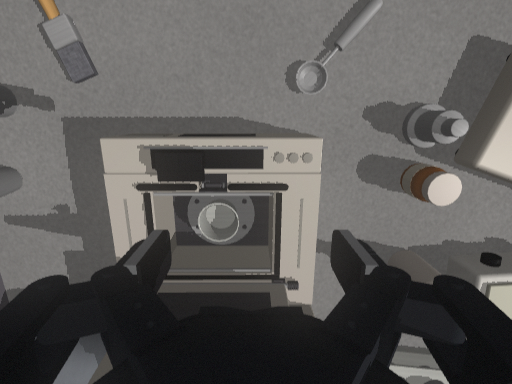

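```bash
sed -i 's/s\["width"\].round(1)/round(float(s["width"]),1)/' look.py; python3 - <<'E'
from h import *
d=load("w1"); T=camT(d,d); q=cloud(d,T)
print("bench z", np.nanmedian(q[20:60,200:260,2]))
print("deck z",np.nanmedian(q[195:260,122:135,2]),np.nanmedian(q[195:260,295:305,2]))
for v in (222,): print(np.round(q[v,170:270:4],0).tolist())
# origin est
a=np.radians(7.6); o=np.array([579.9,69.2]); R2=np.array([[np.cos(a),-np.sin(a)],[np.sin(a),np.cos(a)]])
def L(p): r=np.array(p,float).copy(); r[...,:2]=(r[...,:2]-o)@R2; return r
l=L(q); z=l[...,2]
m=(z>58)&(z<70)&(np.hypot(l[...,0]+5,l[...,1])<50)
p=l[m]; print("rim n",m.sum(),p.mean(0).round(1),np.ptp(p,axis=0).round(1), p[:,2].max())
m2=(z>104)&(z<116)&(abs(l[...,1])<165)&(l[...,0]<120); pm=l[m2]; print("deck ext",np.percentile(pm,[.3,50,99.7],axis=0).round(1).tolist())
m3=(z>60)&(z<100)&(l[...,0]<-135); 
# left/right edges in y: 
for x0 in (-130,-100,-60,-20,20):
    k=m2&(abs(l[...,0]-x0)<8); print(x0,l[k][:,1].min().round(1),l[k][:,1].max().round(1))
for y0 in (-120,-60,60,120):
    k=m2&(abs(l[...,1]-y0)<8); print("y",y0,l[k][:,0].min().round(1))
# well edges
k=(z>104)&(z<116)
for x0 in (-40,0,30):
    kk=m2&(abs(l[...,0]-x0)<5); yy=np.sort(l[kk][:,1]); g=np.diff(yy); i=g.argmax(); print("well",x0,yy[i].round(1),yy[i+1].round(1))
# lock
k=(z>128)&(z<150)&(l[...,0]<-80); print("lock",k.sum(),l[k].mean(0).round(1),l[k].min(0).round(1),l[k].max(0).round(1))
E
```

```text
bench z -0.5722023179851021
deck z 109.65699041947227 109.5230575154531
[[595.0, -14.0, 42.0], [604.0, -12.0, 20.0], [604.0, -6.0, 17.0], [603.0, 2.0, 17.0], [602.0, 9.0, 17.0], [598.0, 17.0, 23.0], [597.0, 24.0, 24.0], [579.0, 37.0, 64.0], [582.0, 43.0, 53.0], [589.0, 47.0, 36.0], [592.0, 53.0, 27.0], [591.0, 60.0, 27.0], [590.0, 67.0, 27.0], [589.0, 74.0, 27.0], [588.0, 81.0, 27.0], [587.0, 88.0, 28.0], [582.0, 95.0, 37.0], [571.0, 102.0, 62.0], [586.0, 109.0, 22.0], [584.0, 116.0, 25.0], [583.0, 124.0, 25.0], [585.0, 131.0, 18.0], [585.0, 138.0, 18.0], [584.0, 146.0, 17.0], [583.0, 153.0, 17.0]]
rim n 318 [ 0.7 -0.7 62.3] [67.1 65.9  7.5] 65.56098889432326
deck ext [[-143.6, -147.9, 104.7], [-70.6, 41.4, 109.5], [115.5, 150.6, 115.7]]
-130 -147.9 151.2
-100 -148.6 150.4
-60 -149.1 151.0
-20 -149.1 151.1
20 -149.2 150.8
y -120 -143.8
y -60 -143.8
y 60 -143.7
y 120 -143.6
well -40 -83.4 86.5
well 0 -97.4 86.1
well 30 -133.1 86.5
lock 1426 [-110.1  -36.2  135.1] [-128.3  -67.4  128.3] [-89.7  -6.8 140.3]
```

```bash
python3 - <<'E'
from h import *
from scipy.optimize import least_squares
d=load("w1"); T=camT(d,d); q=cloud(d,T)
a=np.radians(7.6); o=np.array([579.9,69.2]); R2=np.array([[np.cos(a),-np.sin(a)],[np.sin(a),np.cos(a)]])
l=q.copy(); l[...,:2]=(l[...,:2]-o)@R2; z=l[...,2]
m=(z>61)&(z<67)&(np.hypot(l[...,0]+5,l[...,1])<50)
p=l[m][:,:2]; r=least_squares(lambda c:np.hypot(p[:,0]-c[0],p[:,1]-c[1])-c[2],[-5,0,34],loss="soft_l1"); print("rim",r.x.round(2),len(p),abs(r.fun).mean())
m=(z>25)&(z<30)&(np.hypot(l[...,0]+5,l[...,1])<40); p=l[m]; print("floor",len(p),p.mean(0),np.percentile(p,[2,98],axis=0))
g=cv2.cvtColor(cv2.resize(d["image"][170:290,130:300],None,fx=4,fy=4,interpolation=cv2.INTER_CUBIC),cv2.COLOR_RGB2BGR); cv2.imwrite("pics/w1z.png",g)
from cell import robot
s=robot.get_state(); print(*plan(s,[468,-200,329],yawR(7.5))); print(*plan(s,[500,-300,250],yawR(7.5)))
E
```

```text
rim [-4.43  1.33 32.29] 250 0.8391576225713542
floor 582 [-1.86008344  0.59084282 27.43309039] [[-28.21856875 -22.56040584  25.24450269]
 [ 20.53761602  24.18670703  29.50855634]]
[   0.4 -300.   -41.7] [-0.16  0.07  0.12] rows 7.263366044678742 0.02939163606871845
[  79.7 -403.1  -22.8] [-0.16  0.07  0.12] rows 9.868856382343434 0.02939163606871845
```

View pics/w1z.png

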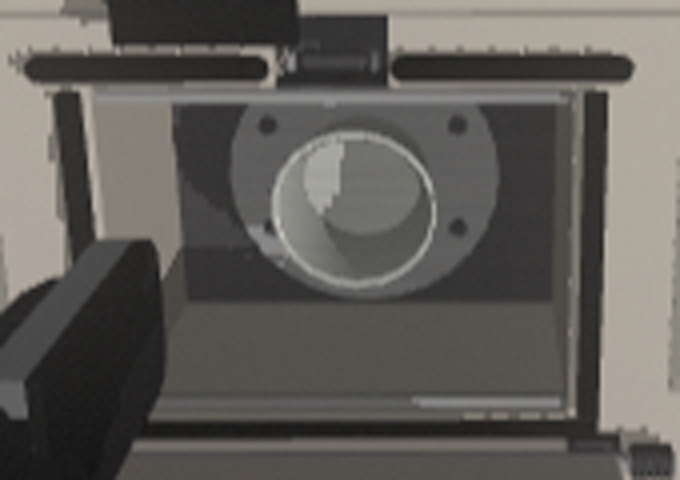

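Emit:
move_arm(steps=[[7,-40,-2,0,0,0,0],[14,-80,-4,0,0,0,0],[21,-120,-6,0,0,0,0],[28,-160,-8,0,0,0,0],[35,-200,-10,0,0,0,0],[42,-240,-12,0,0,0,0],[49,-280,-14,0,0,0,0],[56,-320,-16,0,0,0,0],[63,-360,-18,0,0,0,0],[80,-395,-23,0,0,0,0],[80,-403,-23,0,0,0,0],[80,-403,-23,0,0,0,0]])

```text
time_s: 6.25
eef_pos: [497.7, -294.4, 247.4]
tool_rot: [[-0.001, -0.128, 0.992], [0.001, 0.992, 0.128], [-1.0, 0.001, -0.001]]
force: [0.1, 0.7, -0.2]
width: 85.2
```

```bash
python3 - <<'E'
from look import *
s,d=look("w2")
E
```

```text
6.25 [ 497.7 -294.4  247.4] [ 0.1  0.7 -0.2] 85.2
```

View pics/w2.png

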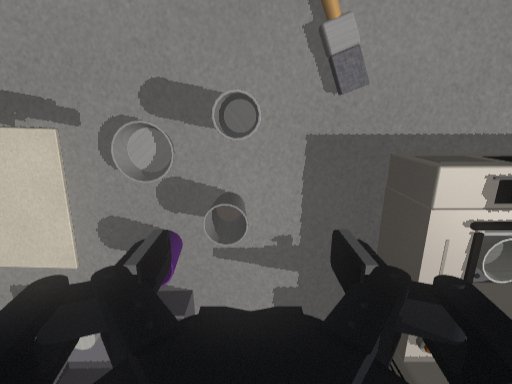

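```bash
python3 - <<'E'
from h import *
from scipy.optimize import least_squares
d=load("w2"); T=camT(d,d); q=cloud(d,T); z=q[...,2]
print("bench",np.nanmedian(z[20:60,100:200]))
for n,(u0,u1,v0,v1) in {"cup":(200,252,190,250),"beak":(205,270,80,145),"pan":(105,180,115,190)}.items():
    w=q[v0:v1,u0:u1].reshape(-1,3); w=w[~np.isnan(w[:,2])]; zm=np.percentile(w[:,2],99.5)
    p=w[w[:,2]>zm-6]; r=least_squares(lambda c:np.hypot(p[:,0]-c[0],p[:,1]-c[1])-c[2],[*p[:,:2].mean(0),27],loss="soft_l1")
    inn=w[np.hypot(w[:,0]-r.x[0],w[:,1]-r.x[1])<15]
    print(n,"top",zm.round(1),"rimfit",r.x.round(1),len(p),"inner z",np.median(inn[:,2]).round(1))
i=d["image"][180:260,180:270]; cv2.imwrite("pics/w2z.png",cv2.resize(i[:,:,::-1],None,fx=7,fy=7,interpolation=cv2.INTER_CUBIC))
E
```

```text
bench -0.6361257224018573
cup top 75.4 rimfit [ 566.9 -316.6   27.2] 358 inner z 13.4
beak top 103.6 rimfit [ 432.8 -316.7   24.1] 468 inner z 3.3
pan top 32.4 rimfit [ 496.4 -439.    39.6] 621 inner z 3.4
```

View pics/w2z.png

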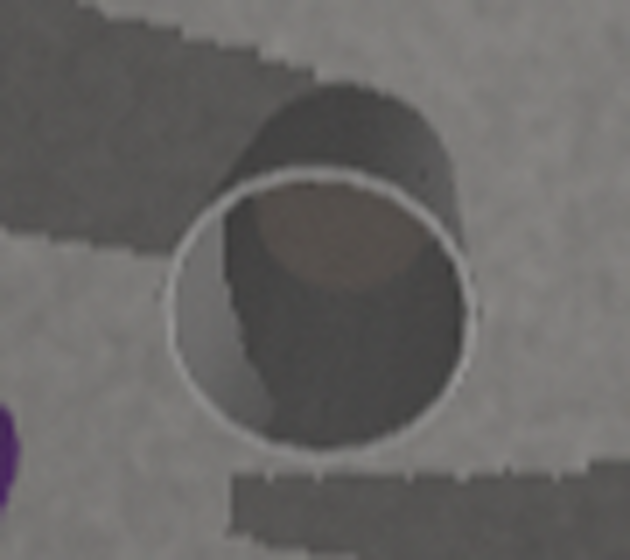

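```bash
python3 - <<'E'
from h import *
d=load("w2"); T=camT(d,d); print("cup rim",onz(*ray(d,T,(180+319/7-.5+.07,180+309/7-.5+.07)),74.6))
print("cup from w2")
d=load("w1"); T=camT(d,d); print("holder",onz(*ray(d,T,(130+354.5/4-.4,170+209/4-.4)),63.5))
t=load("top0");Tt=camT(t); print("top cup rim",onz(*ray(t,Tt,(110+626/2.6,90+188/2.6)),75))
print("top holder",onz(*ray(t,Tt,(110+350/2.6-.3,90+192/2.6-.3)),64))
E
```

```text
cup rim [ 565.27257899 -316.65731548   74.6       ]
cup from w2
holder [574.30970343  70.1249792   63.5       ]
top cup rim [ 563.97010793 -316.19430175   75.        ]
top holder [573.95144853  66.76205043  64.        ]
```

```bash
python3 - <<'E'
from look import *
s=robot.get_state(); print(s["time_s"],s["eef_pos"]); print(*plan(s,[566,-316.6,110],yawR(7.6)));print(*plan(s,[566,-316.6,40],yawR(7.6)))
E
```

```text
6.3 [ 497.9057785  -292.82200692  248.1605736 ]
[138.1 -32.5  64.5] [-0.17 -0.03 -0.05] rows 3.737512976032134 0.025875357340422494
[208.1 -32.6  64.6] [-0.17 -0.03 -0.05] rows 5.283025346622488 0.025875357340422494
```

Emit:
move_arm(steps=[[25,-10,18,0,0,0,0],[55,-20,36,0,0,0,0],[85,-28,54,0,0,0,0],[112,-32,64,0,0,0,0],[138,-32,64.5,0,0,0,0],[138,-32,64.5,0,0,0,0],[138,-32,64.5,0,0,0,0],[138,-32,64.5,0,0,0,0]])

```text
time_s: 6.97
eef_pos: [567.0, -315.1, 112.8]
tool_rot: [[0.002, -0.132, 0.991], [-0.001, 0.991, 0.132], [-1.0, -0.001, 0.002]]
force: [0.1, 0.4, -0.4]
width: 85.5
```

```bash
python3 - <<'E'
from look import *
s,d=look("w3"); print(*plan(s,[566,-316.6,40],yawR(7.6)))
E
```

```text
6.9667 [ 567.  -315.1  112.8] [ 0.1  0.4 -0.4] 85.5
[72.8 -1.3 -1.3] [-0.02  0.1   0.08] rows 1.7465068991254913 0.018034377807558528
```

View pics/w3.png

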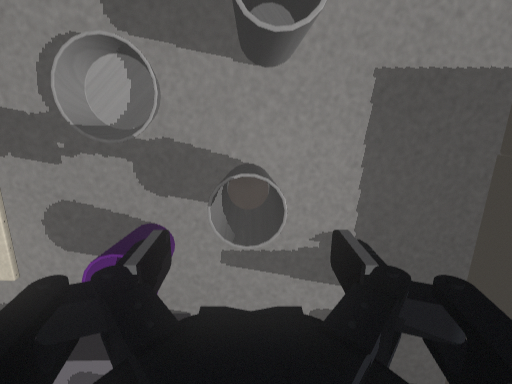

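```bash
python3 - <<'E'
from h import *
from scipy.optimize import least_squares
d=load("w3"); T=camT(d,d); print("cup rim",onz(*ray(d,T,(247.5,210)),74.6),onz(*ray(d,T,(208.5,210)),74.6),onz(*ray(d,T,(286.5,210)),74.6),onz(*ray(d,T,(247.5,174)),74.6),onz(*ray(d,T,(247.5,247)),74.6))
q=cloud(d,T); w=q[170:252,205:290].reshape(-1,3); p=w[w[:,2]>69]; 
r=least_squares(lambda c:np.hypot(p[:,0]-c[0],p[:,1]-c[1])-c[2],[*p[:,:2].mean(0),27],loss="soft_l1"); print(r.x,np.percentile(w[:,2],99.5))
E
```

```text
cup rim [ 565.18440374 -316.49881852   74.6       ] [ 568.88037466 -344.01847087   74.6       ] [ 561.49004481 -288.99116874   74.6       ] [ 539.24222651 -319.89148885   74.6       ] [ 593.95906929 -312.73572057   74.6       ]
[ 566.81982662 -316.83028228   27.08763292] nan
```

Emit:
move_arm(steps=[[15,-1.4,-0.5,0,0,0,0],[35,-1.4,-0.8,0,0,0,0],[55,-1.4,-0.8,0,0,0,0],[68,-1.4,-0.8,0,0,0,0],[73,-1.4,-0.8,0,0,0,0],[73,-1.4,-0.8,0,0,0,0],[73,-1.4,-0.8,0,0,0,0.3],[73,-1.4,-0.8,0,0,0,0.6],[73,-1.4,-0.8,0,0,0,0.8],[73,-1.4,-0.8,0,0,0,1],[73,-1.4,-0.8,0,0,0,1],[73,-1.4,-0.8,0,0,0,1]], newtons=30)

```text
time_s: 8.02
eef_pos: [566.3, -317.5, 39.2]
tool_rot: [[0.002, -0.131, 0.991], [-0.001, 0.991, 0.131], [-1.0, -0.001, 0.002]]
force: [-0.1, 0.9, 5.8]
width: 57.0
```

Emit:
move_arm(steps=[[0,0,0,0,0,0,1],[0,0,0,0,0,0,1],[-5,0,0,0,0,0,1],[-10,0,0,0,0,0,1]])

```text
time_s: 8.35
eef_pos: [565.7, -317.2, 48.3]
tool_rot: [[0.0, -0.131, 0.991], [-0.0, 0.991, 0.131], [-1.0, -0.0, 0.0]]
force: [0.2, -0.1, -1.2]
width: 56.6
```

```bash
python3 - <<'E'
from look import *
s,d=look("w4")
E
```

```text
8.35 [ 565.7 -317.2   48.3] [ 0.2 -0.1 -1.2] 56.6
```

View pics/w4.png

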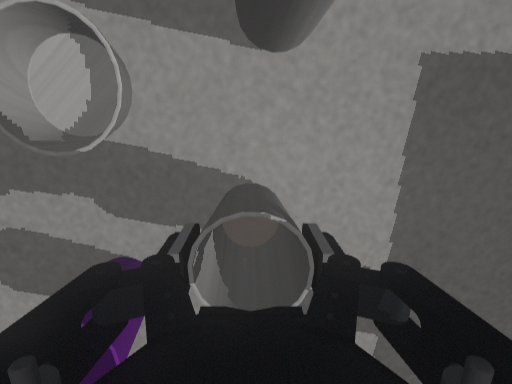

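```bash
python3 - <<'E'
from h import *
from scipy.optimize import least_squares
d=load("w4"); T=d["hand_eye"]; q=cloud(d,T)
w=q[205:300,185:318].reshape(-1,3); w=w[~np.isnan(w[:,0])]
# tool frame: x forward; rim = smallest x
print(np.percentile(w[:,0],[0.5,1,2,5,10,20]))
# per angle rim
p=w[(w[:,0]<-20)&(abs(w[:,1])<31)]
print(len(p))
K=d["mtx"]
# rim pixels in the image: front arc top edge
for px in [(250,213),(189,265),(313,265),(200,235),(300,235)]:
    o,r=ray(d,T,px)
    for xx in (-34,-36): print(px,xx,(o+r*(xx-o[0])/r[0]).round(1),end=' ')
    v=q[px[1]-2:px[1]+6,px[0]-2:px[0]+3].reshape(-1,3); print(v[np.nanargmin(v[:,0])].round(1))
i=d["image"][190:320,170:330]; cv2.imwrite("pics/w4z.png",cv2.resize(i[:,:,::-1],None,fx=5,fy=4.5,interpolation=cv2.INTER_CUBIC))
E
```

```text
[-74.70208555 -40.16265931 -37.06345911 -35.37716002 -34.69852907
 -29.68060718]
4350
(250, 213) -34 [-34.    0.8 -26.5] (250, 213) -36 [-36.    0.8 -27.2] [-35.8   1.6 -26.2]
(189, 265) -34 [-34.  -26.8  -1.5] (189, 265) -36 [-36.  -26.3  -2.7] [-36.2 -27.3  -0.3]
(313, 265) -34 [-34.   29.3  -1.5] (313, 265) -36 [-36.   28.7  -2.7] [-37.4  29.4  -1.1]
(200, 235) -34 [-34.  -21.1 -16.2] (200, 235) -36 [-36.  -20.7 -17.2] [-36.5 -20.6 -16.5]
(300, 235) -34 [-34.   22.7 -16.3] (300, 235) -36 [-36.   22.3 -17.2] [-35.8  21.8 -18. ]
```

View pics/w4z.png

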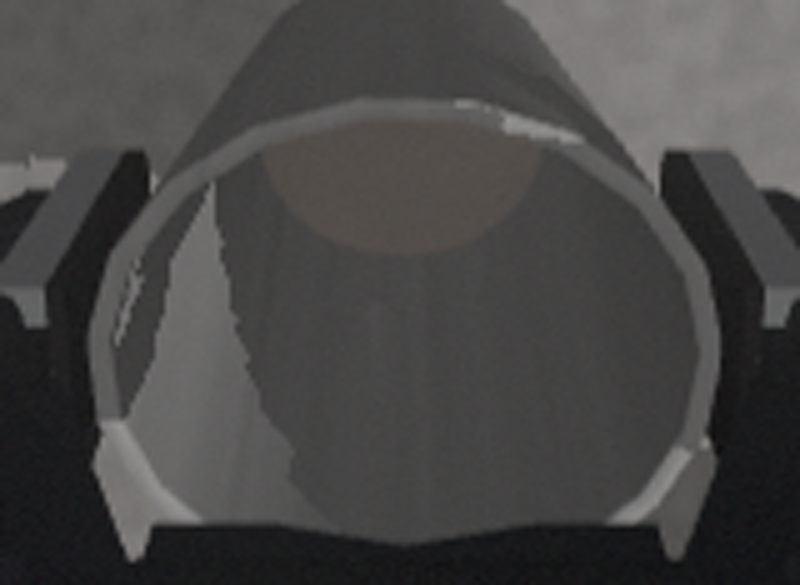

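```bash
python3 - <<'E'
from look import *
s=robot.get_state(); print(*plan(s,[574.8,69.1,160],yawR(7.6)))
E
```

```text
[-110.9  381.9   59.4] [-0.07  0.07  0.06] rows 9.643207357561272 0.016412616460272138
```

Emit:
move_arm(steps=[[-30,0,0,0,0,0,1],[-65,0,0,0,0,0,1],[-100,10,2,0,0,0,1],[-125,30,5,0,0,0,1],[-130,60,9,0,0,0,1],[-130,95,15,0,0,0,1],[-130,130,20,0,0,0,1],[-130,165,26,0,0,0,1],[-130,200,31,0,0,0,1],[-130,235,37,0,0,0,1],[-130,270,42,0,0,0,1],[-130,305,47,0,0,0,1]])

```text
time_s: 9.4
eef_pos: [572.1, -6.9, 178.1]
tool_rot: [[0.001, -0.131, 0.991], [-0.0, 0.991, 0.131], [-1.0, -0.0, 0.001]]
force: [-0.2, 1.1, -1.3]
width: 56.9
```

```bash
python3 - <<'E'
from look import *
s=robot.get_state(); print(s["eef_pos"],s["width"]); print(*plan(s,[574.8,69.1,150],yawR(7.6)))
E
```

```text
[572.07696936  -6.93773181 178.12331089] 56.91506203175842
[28.1 75.  12.6] [-0.08  0.04  0.01] rows 1.9452672424205506 0.012044140904586378
```

Emit:
move_arm(steps=[[0,30,5,0,0,0,1],[5,55,9,0,0,0,1],[15,70,12,0,0,0,1],[25,75,12.6,0,0,0,1],[28,75,12.6,0,0,0,1],[28,75,12.6,0,0,0,1],[28,75,12.6,0,0,0,1]])

```text
time_s: 9.98
eef_pos: [575.1, 66.3, 149.7]
tool_rot: [[-0.0, -0.13, 0.992], [-0.0, 0.992, 0.13], [-1.0, -0.0, -0.0]]
force: [-0.4, -0.1, -1.2]
width: 57.1
```

```bash
python3 - <<'E'
from look import *
s,d=look("w5"); print(*plan(s,[574.8,69.1,67],yawR(7.6)))
T=camT(d,s); print("proj holder rim c",proj(d,T,[575.3,69.9,64]))
d=robot.snapshot("scene"); cv2.imwrite("pics/s5.png",cv2.resize(d["image"][140:300,100:320,::-1],None,fx=3.4,fy=3.4,interpolation=cv2.INTER_CUBIC))
E
```

```text
9.9833 [575.1  66.3 149.7] [-0.4 -0.1 -1.2] 57.1
[82.7  2.8  0.1] [-0.13 -0.01  0.  ] rows 1.9838860140121315 0.0176913314449603
proj holder rim c [253.31423968 194.8122176 ]
```

View pics/w5.png

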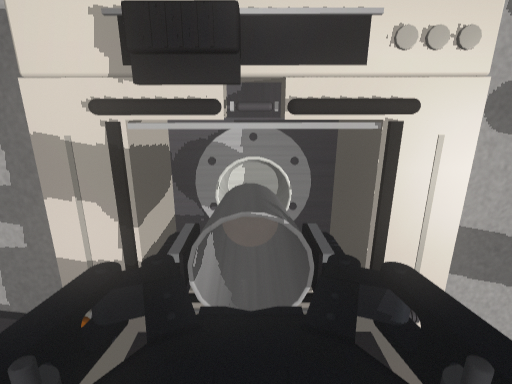

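View pics/s5.png

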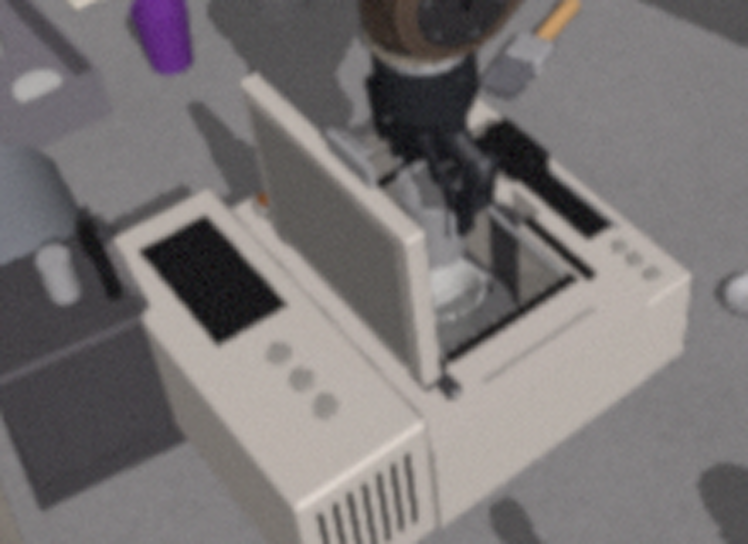

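```bash
python3 - <<'E'
from h import *
d=load("w5"); T=camT(d,d); c=np.array([575.3,69.9,64]); u=np.array([.991,.132,0]); v=np.array([-.132,.991,0])
print(proj(d,T,c-34.5*u),proj(d,T,c-34.5*v),proj(d,T,c+34.5*v))
i=d["image"][120:230,190:320]; cv2.imwrite("pics/w5z.png",cv2.resize(i[:,:,::-1],None,fx=6,fy=5,interpolation=cv2.INTER_CUBIC))
# well edges etc from depth
q=cloud(d,T); b=q[150:175,215:295].reshape(-1,3); b=b[(b[:,2]>61)&(b[:,2]<67)]
from scipy.optimize import least_squares
r=least_squares(lambda k:np.hypot(b[:,0]-k[0],b[:,1]-k[1])-33.5,[575,70],loss="soft_l1");print(r.x,len(b))
E
```

```text
[253.37315806 155.96247734] [214.36805288 194.86010926] [292.2647357  194.76432064]
[576.58373311  69.88433555] 262
```

View pics/w5z.png

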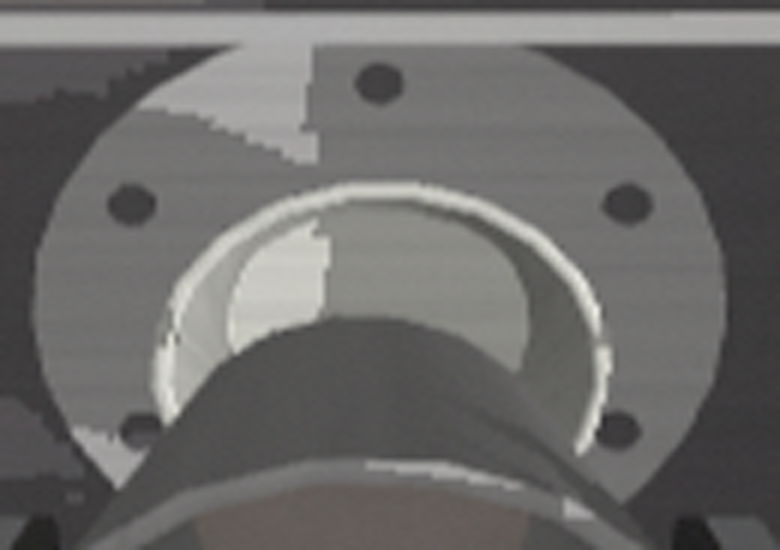

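```bash
python3 - <<'E'
from h import *
from scipy.optimize import least_squares
th=np.linspace(0,2*np.pi,721)
def fit(d,R,meas,x0,fixx=None):
    Ci=np.linalg.inv(d["hand_eye"]);K=d["mtx"]
    def pr(c):
        P=np.stack([np.full_like(th,c[2]),c[0]+R*np.cos(th),c[1]+R*np.sin(th)],1)
        q=P@Ci[:3,:3].T+Ci[:3,3]; uv=q@K.T; uv=uv[:,:2]/uv[:,2:]; return np.array([uv[:,0].min(),uv[:,0].max(),uv[:,1].min()])-meas
    if fixx is None: return least_squares(pr,x0).x
    return least_squares(lambda c:pr([c[0],c[1],fixx]),x0[:2]).x
d=load("w4")
for R in (28.5,29): print(R,fit(d,R,np.array([187.4,314,211.3]),[1,1,-36]),fit(d,R,np.array([187.4,314,211.3]),[1,1,-36],-36))
d=load("w5"); 
for R in(34,34.5): print("h",R,fit(d,R,np.array([215.1,291.5,156.2]),[1,1,86]),fit(d,R,np.array([215.1,291.5,156.2]),[1,1,86],149.7-64))
w=[188,315,211.5]
E
```

```text
28.5 [  1.10375271   0.92979001 -34.92666401] [1.10270182 0.57364349]
29 [  1.10610823   2.11011991 -33.05131571] [1.10322264 1.13301474]
h 34 [ 3.50259036  0.61978391 87.11948335] [3.48757467 0.42959579]
h 34.5 [ 3.53984424  1.60462777 90.48626135] [3.48921325 0.96397129]
```

Emit:
move_arm(steps=[[10,2.4,0,0,0,0,1],[25,2.4,0,0,0,0,1],[40,2.4,0,0,0,0,1],[50,2.4,0,0,0,0,1],[58,2.4,0,0,0,0,1],[65,2.4,0,0,0,0,1],[71,2.4,0,0,0,0,1],[75,2.4,0,0,0,0,1],[77,2.4,0,0,0,0,1],[77,2.4,0,0,0,0,1]])

```text
time_s: 10.92
eef_pos: [574.7, 69.8, 72.4]
tool_rot: [[-0.0, -0.131, 0.991], [0.0, 0.991, 0.131], [-1.0, 0.0, -0.0]]
force: [-0.2, -0.2, -1.0]
width: 56.9
```

Emit:
move_arm(steps=[[1,0,0,0,0,0,1],[2,0,0,0,0,0,1],[3,0,0,0,0,0,1],[3,0,0,0,0,0,1]])

```text
time_s: 11.25
eef_pos: [574.7, 69.8, 69.7]
tool_rot: [[0.0, -0.131, 0.991], [0.0, 0.991, 0.131], [-1.0, 0.0, 0.0]]
force: [-0.3, -0.5, -1.9]
width: 56.9
```

Emit:
move_arm(steps=[[1,0,0,0,0,0,1],[2,0,0,0,0,0,1],[2,0,0,0,0,0,1]])

```text
time_s: 11.5
eef_pos: [574.6, 69.8, 67.5]
tool_rot: [[-0.0, -0.131, 0.991], [0.0, 0.991, 0.131], [-1.0, 0.0, -0.0]]
force: [-0.9, -0.8, -1.1]
width: 56.7
```

```bash
python3 - <<'E'
from look import *
s,d=look("w6")
E
```

```text
11.5 [574.6  69.8  67.5] [-0.9 -0.8 -1.1] 56.7
```

View pics/w6.png

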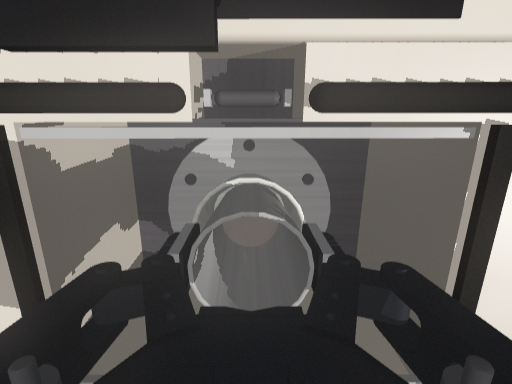

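Emit:
move_arm(steps=[[0.7,0,0,0,0,0,1],[0.7,0,0,0,0,0,1]])

```text
time_s: 11.72
eef_pos: [574.9, 69.8, 67.3]
tool_rot: [[0.001, -0.131, 0.991], [0.0, 0.991, 0.131], [-1.0, -0.0, 0.001]]
force: [-1.2, -0.1, 2.5]
width: 56.8
```

Emit:
move_arm(steps=[[0.7,0,0,0,0,0,1],[0.7,0,0,0,0,0,1]])

```text
time_s: 11.88
eef_pos: [575.1, 69.7, 67.2]
tool_rot: [[0.002, -0.131, 0.991], [0.0, 0.991, 0.131], [-1.0, -0.0, 0.002]]
force: [-1.4, -0.3, 11.5]
width: 57.1
```

Emit:
move_arm(steps=[[-0.8,0,0,0,0,0,1],[-0.8,0,0,0,0,0,0.4],[-0.8,0,0,0,0,0,0.2],[-0.8,0,0,0,0,0,0.1],[-0.8,0,0,0,0,0,0.1],[-0.8,0,0,0,0,0,0.05]])

```text
time_s: 12.38
eef_pos: [574.7, 69.8, 66.9]
tool_rot: [[-0.0, -0.131, 0.991], [0.0, 0.991, 0.131], [-1.0, 0.0, -0.0]]
force: [0.5, 0.1, -1.1]
width: 80.8
```

Emit:
move_arm(steps=[[-3,0,0,0,0,0,0],[-10,0,0,0,0,0,0],[-25,0,0,0,0,0,0],[-50,0,0,0,0,0,0],[-80,0,0,0,0,0,0],[-110,0,-5,0,0,0,0],[-140,0,-15,0,0,0,0],[-150,0,-25,0,0,0,0],[-155,0,-30,0,0,0,0],[-155,0,-30,0,0,0,0]])

```text
time_s: 13.22
eef_pos: [544.4, 65.8, 223.5]
tool_rot: [[0.002, -0.131, 0.991], [0.0, 0.991, 0.131], [-1.0, -0.0, 0.002]]
force: [0.4, -0.1, -0.2]
width: 85.4
```

```bash
python3 - <<'E'
from look import *
s,d=look("w7"); T=camT(d,s)
d=robot.snapshot("scene"); np.savez("pics/s7.npz",**d);cv2.imwrite("pics/s7.png",cv2.resize(d["image"][140:300,100:320,::-1],None,fx=3.4,fy=3.4,interpolation=cv2.INTER_CUBIC))
d=robot.snapshot("top"); np.savez("pics/t7.npz",**d)
E
```

```text
13.2167 [544.4  65.8 223.5] [ 0.4 -0.1 -0.2] 85.4
```

View pics/w7.png

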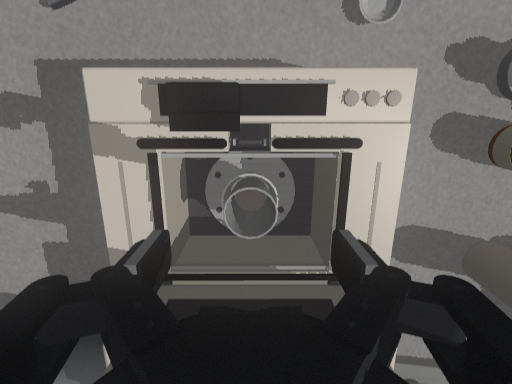

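View pics/s7.png

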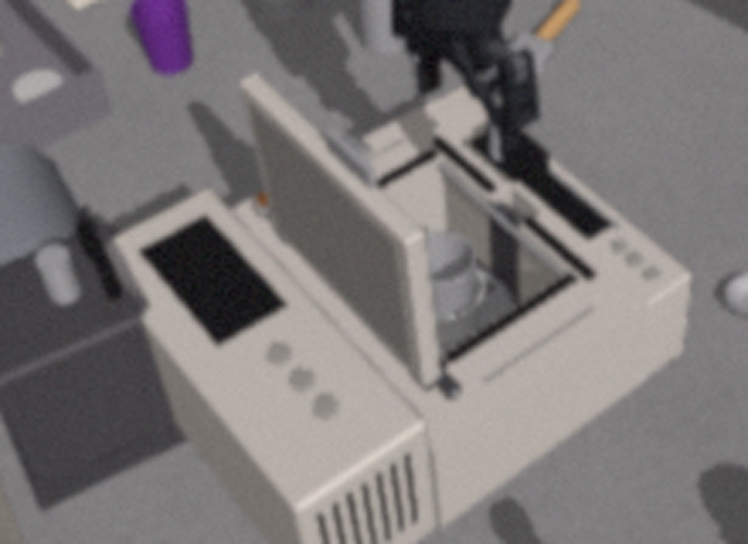

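```bash
cat >> h.py <<'E'
AO=np.array([580.85,70.4]); AA=np.radians(7.6); AR=np.array([[np.cos(AA),-np.sin(AA)],[np.sin(AA),np.cos(AA)]])
def toA(p): r=np.array(p,float).copy(); r[...,:2]=(r[...,:2]-AO)@AR; return r
def toW(p): r=np.array(p,float).copy(); r[...,:2]=r[...,:2]@AR.T+AO; return r
E
python3 - <<'E'
from h import *
for n in("t7","s7"):
    d=load(n); l=toA(cloud(d)); z=l[...,2]
    m=(l[...,0]>40)&(l[...,0]<130)&(abs(l[...,1])<120)&(z>160)&(z<300)
    p=l[m]
    for lo in range(160,300,12):
        k=p[(p[:,2]>=lo)&(p[:,2]<lo+12)]
        if len(k)>5: print(n,lo,len(k),np.percentile(k[:,0],[3,50,97]).round(1),np.percentile(k[:,1],[1,99]).round(0), k[:,2].max().round(1))
d=load("w7"); T=camT(d,d); l=toA(cloud(d,T))
z=l[...,2]
m=(z>95)&(z<108)&(np.hypot(l[...,0]+5,l[...,1])<40); print("cup rim",m.sum(),l[m].mean(0).round(1),l[m].min(0).round(1),l[m].max(0).round(1))
k=(z>128)&(z<150)&(l[...,0]<-80)&(abs(l[...,1])<120); print("lock",k.sum(),l[k].min(0).round(1),l[k].max(0).round(1))
E
```

```text
t7 160 8 [70.3 70.8 71.8] [-102.  -82.] 171.0
t7 172 6 [70.1 71.1 73.6] [-106.  -85.] 183.5
t7 184 12 [69.7 71.2 74.1] [-106.  103.] 195.6
t7 196 10 [70.1 71.9 73.8] [-106.   84.] 207.1
t7 208 15 [70.1 71.7 73.4] [-105.  100.] 218.7
t7 220 14 [70.4 72.4 73.8] [-105.  102.] 230.2
t7 232 24 [70.5 71.8 73.7] [-105.   99.] 243.4
t7 244 37 [70.3 72.  74.1] [-104.  101.] 255.2
t7 256 54 [69.8 72.5 73.6] [-100.   99.] 267.7
t7 268 290 [72.1 79.4 89. ] [-104.  102.] 280.0
t7 280 64 [73.1 78.  87.1] [-100.   95.] 291.8
t7 292 28 [73.7 76.8 79.9] [ 0. 46.] 299.5
s7 160 131 [77.4 89.6 90.8] [-100.  106.] 171.7
s7 172 126 [77.9 89.8 91.1] [-100.  105.] 183.8
s7 184 134 [78.3 90.2 91.3] [-97. 106.] 195.9
s7 196 143 [77.9 90.4 91.5] [-98. 106.] 207.9
s7 208 135 [79.5 90.5 91.5] [-98. 106.] 219.8
s7 220 149 [80.4 90.9 92.1] [-99. 106.] 232.0
s7 232 149 [78.8 91.  92.1] [-99. 106.] 243.9
s7 244 161 [79.8 91.3 92.3] [-94. 106.] 255.9
s7 256 183 [57.3 91.4 92.5] [-97. 106.] 267.9
s7 268 522 [62.1 85.3 91.6] [-101.  105.] 279.9
s7 280 46 [76.2 81.1 82.2] [ 2. 52.] 291.8
s7 292 53 [75.4 79.4 82.2] [ 2. 50.] 297.6
cup rim 599 [ -1.4   0.7 100.8] [-33.2 -27.7  95. ] [ 23.1  29.1 104.4]
lock 3555 [-128.8  -68.5  128.3] [-90.7  -8.2 141.5]
```

```bash
python3 - <<'E'
from look import *
s=robot.get_state(); print(s["time_s"],toA(s["eef_pos"])); 
for p in ([130,0,340],[122,0,258]): print(toW(p),*plan(s,toW(p),yawR(7.6)))
E
```

```text
13.3667 [-3.61704655e+01  2.05454496e-01  2.21164601e+02]
[709.70802023  87.59333073 340.        ] [-1.19e+02  1.00e-01  1.66e+02] [-0.08 -0.06 -0.01] rows 4.899047444700123 0.014326953324851293
[701.77829591  86.53527961 258.        ] [-37.    0.  158.1] [-0.08 -0.06 -0.01] rows 3.8945600892009535 0.014326953324851293
```

Emit:
move_arm(steps=[[-35,0,0,0,0,0,1],[-70,0,0,0,0,0,1],[-105,0,0,0,0,0,1],[-119,0,15,0,0,0,1],[-119,0,45,0,0,0,1],[-119,0,80,0,0,0,1],[-119,0,115,0,0,0,1],[-119,0,145,0,0,0,1],[-119,0,166,0,0,0,1],[-119,0,166,0,0,0,1],[-119,0,166,0,0,0,1]])

```text
time_s: 14.28
eef_pos: [710.2, 87.6, 338.1]
tool_rot: [[-0.004, -0.131, 0.991], [-0.0, 0.991, 0.131], [-1.0, 0.0, -0.004]]
force: [-0.9, -0.1, -1.2]
width: -0.0
```

```bash
python3 - <<'E'
from look import *
s,d=look("w8"); print(toA(s["eef_pos"]),s["joint_pos"].round(2)); 
for p in ([122,0,258],): print(*plan(s,toW(p),yawR(7.6)))
E
```

```text
14.2833 [710.2  87.6 338.1] [-0.9 -0.1 -1.2] -0.0
[ 1.30477828e+02 -2.86047500e-02  3.38143315e+02] [ 0.03  0.56  1.15  0.    1.43 -1.67]
[80.2 -0.  -8.2] [-0.07 -0.2  -0.02] rows 1.9326254080033658 0.030219905550352977
```

View pics/w8.png

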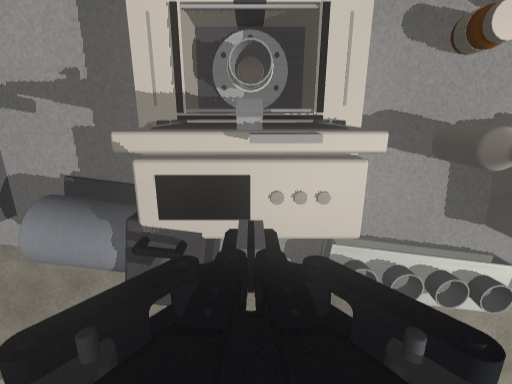

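Emit:
move_arm(steps=[[25,0,-3,0,0,0,1],[55,0,-6,0,0,0,1],[75,0,-8,0,0,0,1],[80,0,-8,0,0,0,1],[80,0,-8,0,0,0,1]])

```text
time_s: 14.75
eef_pos: [700.7, 86.5, 260.2]
tool_rot: [[-0.002, -0.131, 0.991], [0.0, 0.991, 0.131], [-1.0, 0.0, -0.002]]
force: [-0.1, -0.9, 0.6]
width: 0.1
```

```bash
python3 - <<'E'
from look import *
s=robot.get_state(); print(s["time_s"],toA(s["eef_pos"]).round(1),s["force"])
z0=s["eef_pos"][2]; x0=toA(s["eef_pos"])[0]
r=140
for th in [1.6,1.5,1.4,1.3,1.2,1.1,1.0,.9,.8,.7,.6,.5,.4,.3,.2,.1,0]:
    X=75-r*np.cos(th)+14*np.sin(th)+11; Z=118+r*np.sin(th)+14*np.cos(th); print(th,round(X,1),round(Z,1))
E
```

```text
14.75 [1.209e+02 1.000e-01 2.602e+02] [-0.11684277 -0.91977644  0.56989455]
1.6 104.1 257.5
1.5 90.1 258.6
1.4 76.0 258.3
1.3 62.0 256.6
1.2 48.3 253.6
1.1 35.0 249.1
1.0 22.1 243.4
0.9 9.9 236.4
0.8 -1.5 228.2
0.7 -12.1 218.9
0.6 -21.6 208.6
0.5 -30.1 197.4
0.4 -37.5 185.4
0.3 -43.6 172.7
0.2 -48.4 159.5
0.1 -51.9 145.9
0 -54.0 132.0
```

Emit:
move_arm(steps=[[0,0,-9,0,0,0,1],[1.5,0,-16,0,0,0,1],[2,0,-22,0,0,0,1],[1.5,0,-27,0,0,0,1],[1.5,0,-32,0,0,0,1],[2,0,-38,0,0,0,1],[2,0,-45,0,0,0,1]])

```text
time_s: 15.33
eef_pos: [656.7, 80.6, 259.4]
tool_rot: [[0.001, -0.131, 0.991], [0.0, 0.991, 0.131], [-1.0, -0.0, 0.001]]
force: [2.3, 0.3, 1.1]
width: -0.1
```

```bash
python3 - <<'E'
from look import *
s,d=look("w9"); print(s["time_s"],toA(s["eef_pos"]).round(1),s["force"])
d=robot.snapshot("scene"); np.savez("pics/s9.npz",**d);cv2.imwrite("pics/s9.png",cv2.resize(d["image"][140:300,100:320,::-1],None,fx=3.4,fy=3.4,interpolation=cv2.INTER_CUBIC))
E
```

```text
15.3333 [656.7  80.6 259.4] [2.3 0.3 1.1] -0.1
15.3333 [ 76.6   0.  259.4] [2.3242486  0.34655862 1.14026809]
```

View pics/s9.png

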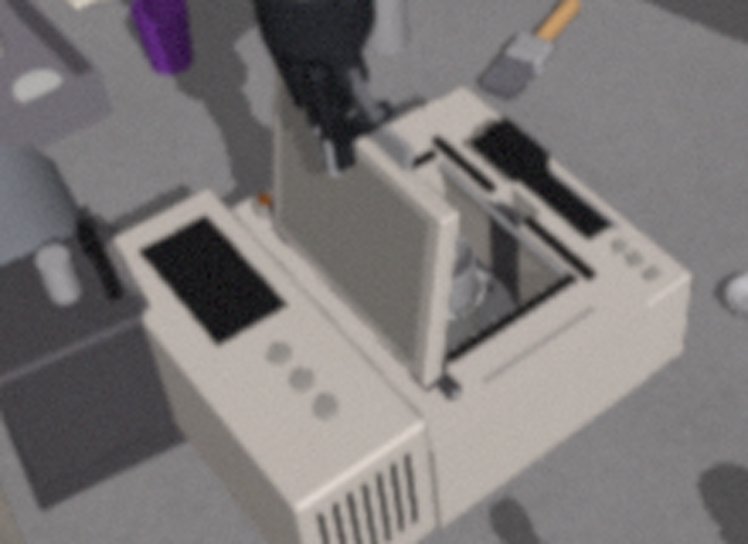

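Emit:
move_arm(steps=[[0.8,0,-7,0,0,0,1],[1.7,0,-14,0,0,0,1],[3.1,0,-21,0,0,0,1],[4.7,0,-27.7,0,0,0,1],[6.9,0,-34.4,0,0,0,1],[9.2,0,-41,0,0,0,1],[12,0,-47.5,0,0,0,1],[14.9,0,-54,0,0,0,1],[18.3,0,-60,0,0,0,1],[21.9,0,-66,0,0,0,1],[25.9,0,-72,0,0,0,1],[30,0,-77.5,0,0,0,1]])

```text
time_s: 16.43
eef_pos: [579.5, 70.4, 228.6]
tool_rot: [[-0.0, -0.131, 0.991], [0.0, 0.991, 0.131], [-1.0, 0.0, -0.0]]
force: [1.6, 0.8, 4.0]
width: 0.0
```

```bash
python3 - <<'E'
from look import *
s=robot.get_state(); print(s["time_s"],toA(s["eef_pos"]).round(1),s["force"])
d=robot.snapshot("scene"); np.savez("pics/s10.npz",**d);cv2.imwrite("pics/s10.png",cv2.resize(d["image"][140:300,100:320,::-1],None,fx=3.4,fy=3.4,interpolation=cv2.INTER_CUBIC))
E
```

```text
16.4333 [-1.400e+00  2.000e-01  2.286e+02] [1.5542238  0.82493697 3.98886907]
```

View pics/s10.png

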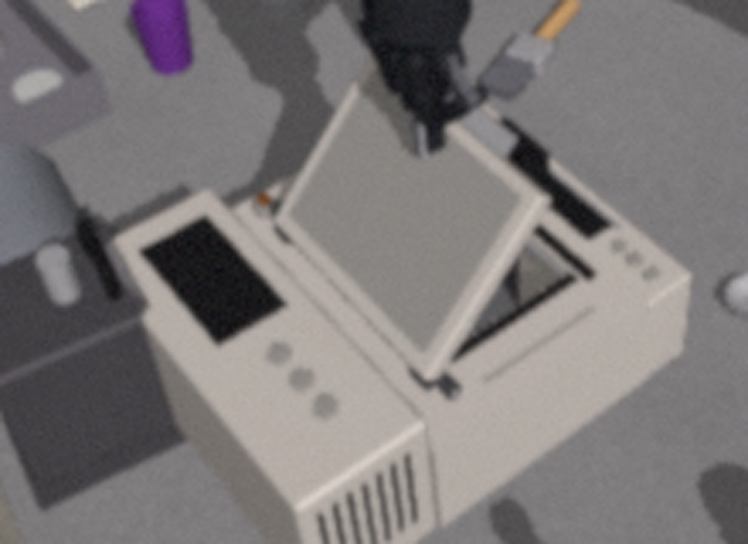

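Emit:
move_arm(steps=[[4.5,0,-5.5,0,0,0,1],[9.3,0,-10.6,0,0,0,1],[14.3,0,-15.5,0,0,0,1],[19.6,0,-20.1,0,0,0,1],[25,0,-24.5,0,0,0,1],[30.8,0,-28.6,0,0,0,1],[36.7,0,-32.4,0,0,0,1],[42.8,0,-36,0,0,0,1],[49,0,-39.2,0,0,0,1],[55.5,0,-42.1,0,0,0,1],[62,0,-44.7,0,0,0,1],[68,0,-46.9,0,0,0,1]])

```text
time_s: 17.48
eef_pos: [532.9, 64.3, 160.2]
tool_rot: [[-0.001, -0.131, 0.991], [-0.0, 0.991, 0.131], [-1.0, 0.0, -0.001]]
force: [-0.7, -0.8, 4.6]
width: 0.1
```

```bash
python3 - <<'E'
from look import *
s=robot.get_state(); print(s["time_s"],toA(s["eef_pos"]).round(1),s["force"])
E
```

```text
17.4833 [-48.3   0.3 160.2] [-0.69496412 -0.75154517  4.57544769]
```

Emit:
move_arm(steps=[[4,0,-1,0,0,0,1],[8,0,-2,0,0,0,1],[12,0,-3,0,0,0,1],[15,0,-4,0,0,0,1],[18,0,-4.5,0,0,0,1],[20,0,-5,0,0,0,1],[21,0,-5,0,0,0,1]])

```text
time_s: 18.07
eef_pos: [528.4, 63.7, 140.0]
tool_rot: [[-0.0, -0.131, 0.991], [0.0, 0.991, 0.131], [-1.0, 0.0, -0.0]]
force: [-4.0, -0.3, 10.3]
width: -0.3
```

Emit:
move_arm(steps=[[1,0,-0.3,0,0,0,1],[2,0,-0.5,0,0,0,1],[3,0,-0.8,0,0,0,1],[3,0,-0.8,0,0,0,1]])

```text
time_s: 18.4
eef_pos: [528.0, 63.6, 137.3]
tool_rot: [[0.001, -0.131, 0.991], [0.0, 0.991, 0.131], [-1.0, 0.0, 0.001]]
force: [-1.9, -0.3, 8.7]
width: 0.1
```

Emit:
move_arm(steps=[[1,0,-0.2,0,0,0,1],[2,0,-0.3,0,0,0,1],[2,0,-0.3,0,0,0,1]])

```text
time_s: 18.65
eef_pos: [527.7, 63.6, 135.5]
tool_rot: [[0.001, -0.131, 0.991], [0.0, 0.991, 0.131], [-1.0, -0.0, 0.001]]
force: [-3.8, -0.3, 11.1]
width: 0.2
```

Emit:
move_arm(steps=[[0.8,0,0,0,0,0,1],[1.6,0,0,0,0,0,1],[2,0,0,0,0,0,1]])

```text
time_s: 18.9
eef_pos: [527.5, 63.5, 133.8]
tool_rot: [[0.001, -0.131, 0.991], [0.0, 0.991, 0.131], [-1.0, -0.0, 0.001]]
force: [-4.8, -0.5, 17.7]
width: -0.0
```

Emit:
move_arm(steps=[[0.6,0,0,0,0,0,1],[1.2,0,0,0,0,0,1],[1.2,0,0,0,0,0,1]])

```text
time_s: 19.15
eef_pos: [527.4, 63.5, 132.5]
tool_rot: [[0.0, -0.131, 0.991], [0.0, 0.991, 0.131], [-1.0, 0.0, 0.0]]
force: [-5.0, -0.9, 15.4]
width: 0.2
```

Emit:
move_arm(steps=[[0.6,0,0,0,0,0,1],[1.0,0,0,0,0,0,1],[1.0,0,0,0,0,0,1]])

```text
time_s: 19.4
eef_pos: [527.3, 63.5, 131.6]
tool_rot: [[0.0, -0.131, 0.991], [-0.0, 0.991, 0.131], [-1.0, -0.0, 0.0]]
force: [-5.4, -1.6, 16.4]
width: 0.0
```

Emit:
move_arm(steps=[[0.6,0,0,0,0,0,1],[1.0,0,0,0,0,0,1],[1.0,0,0,0,0,0,1]])

```text
time_s: 19.65
eef_pos: [527.2, 63.5, 130.6]
tool_rot: [[-0.0, -0.131, 0.991], [-0.0, 0.991, 0.131], [-1.0, 0.0, -0.0]]
force: [-7.1, -0.8, 17.8]
width: 0.4
```

Emit:
move_arm(steps=[[0.5,0,0,0,0,0,1],[0.8,0,0,0,0,0,1],[0.8,0,0,0,0,0,1]])

```text
time_s: 19.9
eef_pos: [527.1, 63.5, 129.8]
tool_rot: [[-0.0, -0.131, 0.991], [-0.0, 0.991, 0.131], [-1.0, -0.0, -0.0]]
force: [-9.6, -1.9, 24.5]
width: -0.4
```

Emit:
move_arm(steps=[[0.5,0,0,0,0,0,1],[0.5,0,0,0,0,0,1]])

```text
time_s: 20.07
eef_pos: [527.1, 63.5, 129.8]
tool_rot: [[0.0, -0.131, 0.991], [-0.0, 0.991, 0.131], [-1.0, -0.0, 0.0]]
force: [-9.0, -1.8, 25.3]
width: -0.0
```

Emit:
move_arm(steps=[[0.4,0,0,0,0,0,1],[0.4,0,0,0,0,0,1]])

```text
time_s: 20.23
eef_pos: [527.1, 63.5, 129.5]
tool_rot: [[0.0, -0.131, 0.991], [-0.0, 0.991, 0.131], [-1.0, -0.0, 0.0]]
force: [-9.9, -1.0, 25.6]
width: -0.2
```

Emit:
move_arm(steps=[[0.4,0,0,0,0,0,1],[0.4,0,0,0,0,0,1]])

```text
time_s: 20.4
eef_pos: [527.1, 63.5, 129.2]
tool_rot: [[0.0, -0.131, 0.991], [-0.0, 0.991, 0.131], [-1.0, -0.0, 0.0]]
force: [-11.3, -1.9, 25.8]
width: -0.0
```

Emit:
move_arm(steps=[[0.4,0,0,0,0,0,1],[0.4,0,0,0,0,0,1]])

```text
time_s: 20.57
eef_pos: [527.1, 63.5, 128.9]
tool_rot: [[0.0, -0.131, 0.991], [-0.0, 0.991, 0.131], [-1.0, -0.0, 0.0]]
force: [-10.4, -1.5, 27.4]
width: 0.2
```

Emit:
move_arm(steps=[[-1,0,0,0,0,0,1],[-2,0,0,0,0,0,1],[-3.5,0,0,0,0,0,1],[-5,0,0,0,0,0,1],[-6.5,0,0,0,0,0,1],[-6.5,0,0,0,0,0,1]])

```text
time_s: 21.07
eef_pos: [527.6, 63.6, 133.7]
tool_rot: [[0.0, -0.131, 0.991], [0.0, 0.991, 0.131], [-1.0, 0.0, 0.0]]
force: [0.7, -0.0, -0.0]
width: -0.2
```

```bash
python3 - <<'E'
from look import *
s=robot.get_state(); print(s["time_s"],toA(s["eef_pos"]).round(1),s["force"])
for p in ([-117,-125,200],): print(toW(p),*plan(s,toW(p),yawR(7.6)))
E
```

```text
21.0667 [-53.6   0.3 133.7] [ 0.69213652 -0.01426152 -0.02821461]
[481.40983057 -68.97594019 200.        ] [ -66.3 -125.3  -63.2] [-0.08  0.01 -0.01] rows 3.7228048561092844 0.011023784600087587
```

Emit:
move_arm(steps=[[-20,0,0,0,0,0,1],[-50,0,0,0,0,0,1],[-66,-15,-8,0,0,0,1],[-66,-45,-23,0,0,0,1],[-66,-80,-40,0,0,0,1],[-66,-110,-55,0,0,0,1],[-66,-125,-63,0,0,0,1],[-66,-125,-63,0,0,0,1],[-66,-125,-63,0,0,0,1]])

```text
time_s: 21.82
eef_pos: [481.4, -69.2, 199.6]
tool_rot: [[-0.0, -0.129, 0.992], [0.0, 0.992, 0.129], [-1.0, 0.0, -0.0]]
force: [-0.9, -0.6, 0.2]
width: 0.2
```

```bash
python3 - <<'E'
from look import *
s,d=look("w11"); print(toA(s["eef_pos"]).round(1))
T=camT(d,s); l=toA(cloud(d,T)); z=l[...,2]
k=(z>130)&(z<150)&(l[...,0]<-80)&(l[...,0]>-150)&(abs(l[...,1])<120); print("hi",k.sum(),l[k].min(0).round(1),l[k].max(0).round(1))
k=(l[...,0]>-75)&(l[...,0]<-30)&(abs(l[...,1]-20)<60); print("cover z",np.nanmedian(l[k][:,2]),np.nanpercentile(l[k][:,2],[10,90]))
k=(l[...,0]>20)&(l[...,0]<60)&(abs(l[...,1]-20)<60); print("cover z rear",np.nanmedian(l[k][:,2]))
d=robot.snapshot("scene"); np.savez("pics/s11.npz",**d);cv2.imwrite("pics/s11.png",cv2.resize(d["image"][140:300,100:320,::-1],None,fx=3.4,fy=3.4,interpolation=cv2.INTER_CUBIC))
l=toA(cloud(d)); z=l[...,2]
for a,b in((-80,-40),(-40,0),(0,40),(40,70)):
    k=(l[...,0]>a)&(l[...,0]<b)&(abs(l[...,1]-20)<60); print(a,np.nanmedian(l[k][:,2]))
E
```

```text
21.8167 [481.4 -69.2 199.6] [-0.9 -0.6  0.2] 0.2
[-117.1 -125.3  199.6]
hi 4635 [-130.  -101.8  130. ] [-80.   99.8 140.7]
cover z 132.47493186371454 [131.72147655 133.2186424 ]
cover z rear nan
-80 131.87859804552207
-40 132.07440724567203
0 131.7829539926867
40 131.63092895191775
  return np.nanmean(a, axis, out=out, keepdims=keepdims)
```

View pics/w11.png

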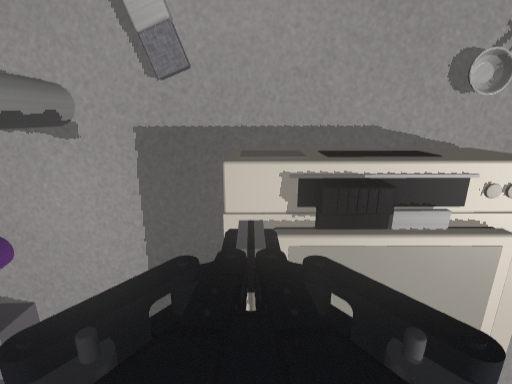

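View pics/s11.png

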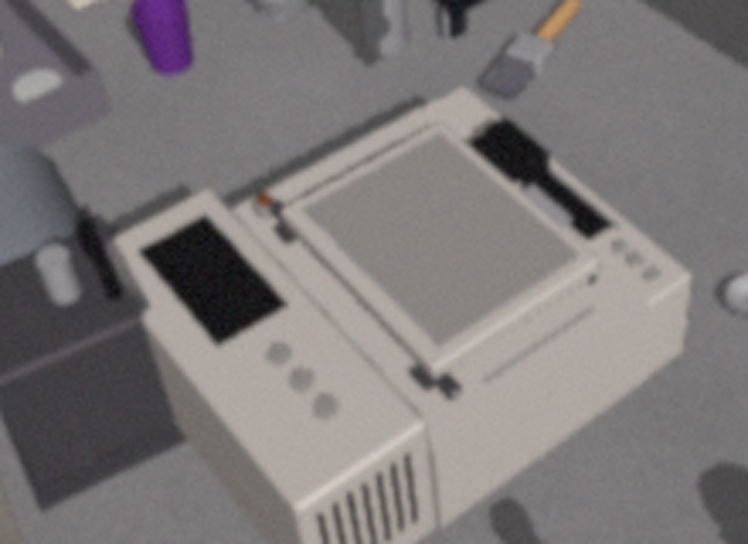

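```bash
python3 - <<'E'
from h import *
d=load("w11"); T=camT(d,d); l=toA(cloud(d,T))
for c in (260,285,295,305,335,355,420,450):
    print(c,[tuple(l[r,c].round(0).astype(int)) if l[r,c,0]==l[r,c,0] else None for r in (165,172,176,178,182,188,195,203,210,220,228)])
E
```

```text
260 [(np.int64(-142), np.int64(-116), np.int64(109)), (np.int64(-136), np.int64(-116), np.int64(110)), (np.int64(-132), np.int64(-116), np.int64(110)), (np.int64(-130), np.int64(-116), np.int64(109)), (np.int64(-127), np.int64(-116), np.int64(108)), (np.int64(-121), np.int64(-116), np.int64(107)), (np.int64(-115), np.int64(-116), np.int64(110)), (np.int64(-107), np.int64(-116), np.int64(109)), (np.int64(-101), np.int64(-116), np.int64(110)), (np.int64(-91), np.int64(-115), np.int64(110)), (np.int64(-128), np.int64(-119), np.int64(214))]
285 [(np.int64(-142), np.int64(-94), np.int64(109)), (np.int64(-136), np.int64(-94), np.int64(110)), (np.int64(-132), np.int64(-94), np.int64(109)), (np.int64(-131), np.int64(-94), np.int64(110)), (np.int64(-127), np.int64(-94), np.int64(110)), (np.int64(-121), np.int64(-93), np.int64(109)), (np.int64(-115), np.int64(-93), np.int64(110)), (np.int64(-107), np.int64(-93), np.int64(110)), (np.int64(-100), np.int64(-93), np.int64(109)), (np.int64(-91), np.int64(-92), np.int64(110)), (np.int64(-84), np.int64(-92), np.int64(112))]
295 [(np.int64(-142), np.i
[... 2437 characters left out ...]
nt64(-107), np.int64(30), np.int64(110)), (np.int64(-104), np.int64(24), np.int64(119)), (np.int64(-96), np.int64(24), np.int64(123)), (np.int64(-88), np.int64(25), np.int64(122))]
450 [(np.int64(-142), np.int64(51), np.int64(109)), (np.int64(-135), np.int64(53), np.int64(108)), (np.int64(-133), np.int64(50), np.int64(112)), (np.int64(-130), np.int64(52), np.int64(111)), (np.int64(-127), np.int64(53), np.int64(110)), (np.int64(-121), np.int64(54), np.int64(110)), (np.int64(-115), np.int64(55), np.int64(111)), (np.int64(-107), np.int64(57), np.int64(110)), (np.int64(-100), np.int64(58), np.int64(110)), (np.int64(-90), np.int64(61), np.int64(109)), (np.int64(-83), np.int64(60), np.int64(112))]
```

Emit:
move_arm(steps=[[30,0,0,0,0,0,1],[60,0,0,0,0,0,1],[75,0,0,0,0,0,1],[80,0,0,0,0,0,1],[80,10,0,0,0,0,1],[80,20,0,0,0,0,1],[80,28,0,0,0,0,1],[80,34,0,0,0,0,1],[80,38,0,0,0,0,1],[80,42,0,0,0,0,1],[80,46,0,0,0,0,1],[80,50,0,0,0,0,1]])

```text
time_s: 22.92
eef_pos: [475.3, -19.0, 120.2]
tool_rot: [[0.001, -0.131, 0.991], [-0.0, 0.991, 0.131], [-1.0, -0.0, 0.001]]
force: [1.1, -3.3, 2.4]
width: 0.0
```

```bash
python3 - <<'E'
from look import *
s,d=look("w12"); print(toA(s["eef_pos"]).round(1))
E
```

```text
22.9167 [475.3 -19.  120.2] [ 1.1 -3.3  2.4] 0.0
[-116.5  -74.6  120.2]
```

View pics/w12.png

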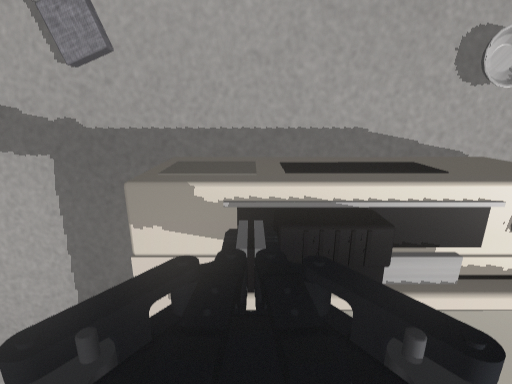

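Emit:
move_arm(steps=[[0,3,0,0,0,0,1],[0,6,0,0,0,0,1],[0,9,0,0,0,0,1],[0,12,0,0,0,0,1],[0,15,0,0,0,0,1],[0,18,0,0,0,0,1],[0,21,0,0,0,0,1],[0,24,0,0,0,0,1],[0,27,0,0,0,0,1],[0,30,0,0,0,0,1],[0,32,0,0,0,0,1],[0,34,0,0,0,0,1]])

```text
time_s: 23.97
eef_pos: [470.5, 14.9, 119.8]
tool_rot: [[0.0, -0.131, 0.991], [0.0, 0.991, 0.131], [-1.0, 0.0, 0.0]]
force: [1.6, -3.2, 1.9]
width: -0.0
```

Emit:
move_arm(steps=[[0,2,0,0,0,0,1],[0,3.5,0,0,0,0,1],[0,5,0,0,0,0,1],[0,5,0,0,0,0,1]])

```text
time_s: 24.3
eef_pos: [470.6, 17.0, 120.2]
tool_rot: [[0.002, -0.133, 0.991], [-0.004, 0.991, 0.133], [-1.0, -0.004, 0.001]]
force: [1.2, -34.0, 4.1]
width: -0.0
```

Emit:
move_arm(steps=[[0,-3,0,0,0,0,1],[0,-8,0,0,0,0,1],[-10,-20,0,0,0,0,1],[-40,-30,-5,0,0,0,1],[-80,-30,-15,0,0,0,1],[-115,-30,-30,0,0,0,1],[-120,-30,-30,0,0,0,1],[-120,-30,-30,0,0,0,1]])

```text
time_s: 24.97
eef_pos: [444.1, -14.0, 241.6]
tool_rot: [[0.004, -0.131, 0.991], [-0.0, 0.991, 0.131], [-1.0, -0.001, 0.004]]
force: [0.6, -0.9, -0.4]
width: -0.2
```

```bash
python3 - <<'E'
from look import *
s,d=look("w13"); print(toA(s["eef_pos"]).round(1))
T=camT(d,s); l=toA(cloud(d,T)); z=l[...,2]
k=(z>134)&(z<141)&(l[...,0]<-105)&(l[...,0]>-135)&(abs(l[...,1])<120); print("lock",k.sum(),np.percentile(l[k],[1,99],axis=0).round(1))
d=robot.snapshot("scene"); np.savez("pics/s13.npz",**d);cv2.imwrite("pics/s13.png",cv2.resize(d["image"][140:300,100:320,::-1],None,fx=3.4,fy=3.4,interpolation=cv2.INTER_CUBIC))
l=toA(cloud(d)); z=l[...,2]
k=(z>134)&(z<141)&(l[...,0]<-105)&(l[...,0]>-135)&(abs(l[...,1])<120); print("lock",k.sum(),np.percentile(l[k],[1,99],axis=0).round(1))
for a,b in((-80,-40),(-40,0),(0,40),(40,70)):
    k=(l[...,0]>a)&(l[...,0]<b)&(abs(l[...,1]-20)<60); print(a,np.nanmedian(l[k][:,2]))
E
```

```text
24.9667 [444.1 -14.  241.6] [ 0.6 -0.9 -0.4] -0.2
[-146.7  -65.6  241.6]
lock 1397 [[-129.5  -24.5  135. ]
 [-106.5   33.8  139.9]]
lock 128 [[-128.5  -22.2  134.3]
 [-105.4   35.9  140.4]]
-80 131.80381820281698
-40 131.998942237973
0 131.84478965860168
40 131.68792657614247
```

View pics/w13.png

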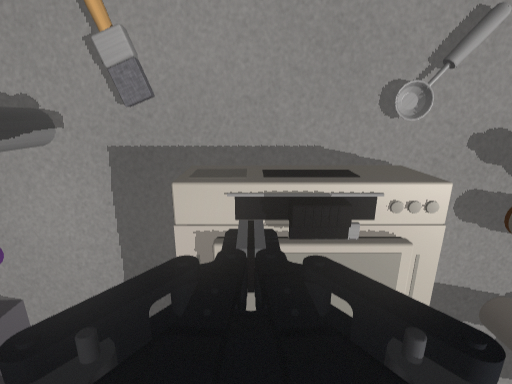

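View pics/s13.png

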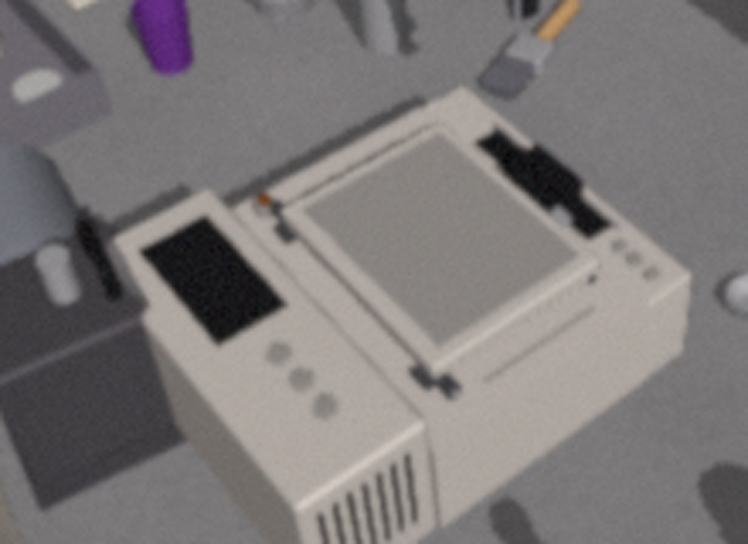

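```bash
python3 - <<'E'
from h import *
for n in ("w1","w7","w11","w13","s7","s11","s13","scene0"):
    d=load(n); l=toA(cloud(d,camT(d,d) if n[0]=="w" else None)); z=l[...,2]
    k=(z>134)&(z<141)&(l[...,0]<-105)&(l[...,0]>-135)&(abs(l[...,1])<100); print(n,np.percentile(l[k][:,1],[1,50,99]).round(1))
E
```

```text
w1 [-67.1 -37.2  -8.4]
w7 [-67.  -37.8  -8.9]
w11 [-68.  -39.2  -9.5]
w13 [-24.5   4.2  33.8]
s7 [-54.1 -19.5  -6. ]
s11 [-66.3 -34.9  -8.5]
s13 [-22.2   7.7  35.9]
scene0 [-65.4 -35.5  -7. ]
```

```bash
python3 - <<'E'
from cell import robot
s=robot.get_state(); print(s["time_s"],s["eef_pos"],s["force"],s["qvel"].round(3))
print(robot.finish_job())
E
```

```text
25.0667 [443.73923012 -13.8368772  239.0710008 ] [ 0.16675422  0.1504142  -0.35460647] [ 0.002  0.028  0.004 -0.003 -0.002  0.001]
the job is handed in; nothing more can be done
None
```

I set the steel sample cup in the holder, pushed the cover down until the catch held, and slid the lock home. I handed the job in at about 25 s, with the arm raised clear of everything. No verdict is reported, so the checks below are my own.

- **Cup:** it touched the holder's floor at the expected height and I released it about 0.8 mm up from the pressed-down position. Afterwards the camera showed it upright in the holder with its rim near 103 mm. The holder position from different views agreed to within about 2 mm. I saw no tilt but did not measure it, and I could not look again once the cover was shut.
- **Cover:** I pressed it slowly, with a peak force of about 29 N. I saw no distinct snap in the force readings. When I lifted off, the force fell to zero and its face stayed level at about 132 mm, the shut height, before and after locking.
- **Lock:** it slid with about 3 N and reached a hard stop at 34 N. The wrist camera puts its travel at 49 to 50 mm. The scene camera reads about 2 mm more, which matches its usual offset from the wrist camera.
- **Bystanders:** nothing on the bench was touched, as far as the forces and pictures show. I did not measure their positions again at the end.

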